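# Open the battery bay of the orange meter

### The arm

A 6-joint arm with a two-finger parallel gripper is mounted at the origin on a cart in front of the work surface, level with it; the furniture and walls round the work are solid. World frame = base frame: x ahead of the robot, y to its left, z up, the work surface at z = 0. Lengths are in m, angles in degrees, forces in N, time in s.
With the tool pointing down it reaches from about 0.375 to 0.9 m from the base axis. Payload 3.1 kg.
Tool frame: the origin (TCP) lies at the very end of the fingers, on their centre line; the grasp point (between the pads) lies bot.grip_point_offset behind it (bot.grip_point_offset is the distance from the TCP to the grasp point, in m); z points along the fingers, y is the line along which they close (so a half turn about z gives the same grasp; the last joint's range is limited). The gripper opens to 87 mm and grips with 3 to 60 N. Pads are 19 mm wide; open, the fingers measure 117 mm over their backs; the gripper's body (75 mm by 190 mm) begins 51 mm behind the grasp point.
Start: joints at [59.559, 30.224, 82.088, -0, 67.689, -10.227], TCP at [0.216, 0.586, 0.223] pointing down, gripper open.
Joint ranges: [-176.69, 176.69], [-43.24, 126.21], [12.49, 139.97], [-82, 262], [0, 151.66], [-163.58, 163.58]. Speed limits (degrees/s): [159.86, 159.86, 180, 180, 180, 180].

### API

Orientations are given as a 3x3 rotation matrix whose columns are the frame's x, y, z axes.
In Python, from rig import bot, viewer, ticket gives the robot as it stands.
- The arm moves only by the tool servo_tool, never from a script. Its argument "targets" is a list of rows, each an object with "offset": the shift along the tool's x, y, z in m, a list of three; "dr": the turn, a rotation vector about the tool's x, y, z in degrees, a list of three. In form: [{"offset": [x, y, z], "dr": [ax, ay, az]}, ...]. A call has 1 to 20 rows; each row is the pose to reach, as a shift and turn from the pose commanded when the call began, along the tool's axes at that moment; what a row does not reach only later rows make up. A row lasts 1/12 s, in which the tool goes at most 41.7 mm and 7.16 degrees, less where a joint would pass 70% of its speed; a pose out of reach is approached as far as the arm can. A call with a gripper value outside its range is refused whole. "gripper" is the gripper command: -1 is fully open, 1 is shut, values between are in proportion, set as the call begins (left out, the last holds). The fingers move at their own pace and stop on an object; the grip force is fixed at half the most. Time passes only in rows, so rows that repeat a pose let the fingers close. It gives the time, the measured TCP pose, the force, the opening and the grip force at its end, in the units of the state.
- bot.read_state(): the state, without advancing time (a new reading comes with each control period).
- viewer.capture(name): name is "side" or "top"; returns a dict with "color" (420x560x3 uint8, red, green, blue), "camera_matrix" (3x3 intrinsics, pixels), "k1" (the pictures are not rectified: a ray, as slopes to the right and down, at radius r is drawn at 1 + k1 r^2 times it, then the intrinsics apply), "R" (3x3) and "t" (3): a world point X has camera coordinates R X + t. Camera axes: x right, y down, z forward; pixel columns grow to the right and rows downward; lengths in m; the calibration is good to about 2 mm. A picture is of the moment at which its call begins. There is no depth.
- ticket.hand_in(): hands the job in; it is judged then, once.
The state is a dict: "time_s": time; "joint_positions": joint angles; "qvel": joint speeds; "tau": joint torques, N m; "position": TCP position; "tcp_rot": TCP orientation; "force": force on the tool from outside, world axes, zero at the start; "moment": the same for the moment, N m; "opening": opening from 0.0 (shut) to 1.0 (fully open); "grasp_force": force on a finger pad.
Only numpy, scipy, OpenCV 4.12 (cv2) and the standard library are available. Lean on these libraries where they do the work, as an engineer would, in place of code of your own. Each camera call takes 0.05 s, during which the arm holds its last target. There are 200 camera calls.

### The job

The orange hand-held meter needs new batteries: squeeze its cover's snap tab inward and lift the orange battery cover off, leaving the meter lying where it is on the bench. Put the cover down flat in the green tray, the same way up as it was.

Things in the scene. Friction and masses are not known exactly. Their poses are not given: they have to be found in the camera images.
- meter: Loose grey case lying face down, orange bumpers, 150 (x) x 80 (y) x 38 (z) mm, 0.5 to 0.85 kg, dark round sensor head 28 mm long at its +x end. Origin: centre of underside, z up. Its bay opens upward; the cover sits flush in it, axes along the meter's, cover origin 34 mm above this one. A like meter with blue cover and bumpers is a bystander.
- cover: Loose orange plate 90 (x) x 56 (y) x 4 (z) mm, 62 g; origin: centre of its underside. Two upright fins, 26 mm wide (x), 3.5 thick, rise to z = 30 mm: a fixed one, outer face at y = -23 mm, and the snap tab, outer face at y = +23 (black ridges). Skirts reach 10 mm below the plate: it stands level on them. Pinch both fins across y, tips just above the plate; 26 mm of lift clears the bay.
- tab (a joint): Travel in m of the snap tab toward the fixed fin (cover's -y): 0 = at rest, its foot's barb hooked under the bay's rim; from 0.0045 the barb is free; 0.007 = stop. Outside the fins: 46 mm at rest, 39 mm at the stop. Spring: about 2 N to start, 8 N at the stop; springs back when let go.
- tray: Green open tray, fixed: 150 (x) x 190 (y) mm outside, walls 4 mm thick and 15 mm high, floor 4 mm thick. Origin: centre of its underside.
Mind the look-alikes: they are no part of the job. There is more than one size of the cover; the one meant has the size given above.

How it is judged:
By the outcome, as a careful person would: the job done as asked, in the order asked, and still so for the second after the job is handed in, with the robot touching nothing.
It also fails if it takes over 38 s, if anything falls off the work surface, if the arm or the gripper's body presses on something with over 40 N, if the wrist force passes 120 N, or if a joint passes its speed limit or range.

## Working session

There is one attempt and no reset: what is moved stays moved. The work goes in short steps, Python scripts to look and compute and a tool call to move; the robot and the scene stay as the last step left them, time stands still between calls to the robot, and variables do not carry over. Pictures are saved under pics/ and viewed, at most 10 in all, crops included, and the job is handed in when it is done.

Besides the shell and the picture viewer there is one more tool, called after "Call:" as name(argument=value, ...), one argument or row to a line, values as JSON. servo_tool: Moves the arm, as the interface text tells. Its arguments: {"type":"object","properties":{"targets":{"type":"array"},"gripper":{"type":"number"}},"required":["targets"]}

```bash
mkdir -p pics
cat > h.py <<'E'
import numpy as np, cv2
from rig import bot, viewer, ticket
def snap(n,f):
    c=viewer.capture(n); cv2.imwrite(f'pics/{f}.png',c['color'][:,:,::-1]); np.savez(f'{f}.npz',**c); return c
def ray(c,uv):
    K=np.array(c['camera_matrix']);k=float(c['k1'])
    p=cv2.undistortPoints(np.array(uv,float).reshape(-1,1,2),K,np.array([k,0,0,0,0.])).reshape(-1,2)
    R=np.array(c['R']);t=np.array(c['t']);d=np.c_[p,np.ones(len(p))]@R
    return -R.T@t,d
def onplane(c,uv,z):
    o,d=ray(c,uv); return o+d*((z-o[2])/d[:,2])[:,None]
E
python3 - <<'E'
from h import *
for n in('top','side'):
    c=snap(n,n+'0'); print(n,c['k1'],-np.array(c['R']).T@c['t'],c['R'][2])
s=bot.read_state();print(s['time_s'],s['position'],s['tcp_rot'],s['opening'],bot.grip_point_offset)
a=cv2.imread('pics/top0.png');b=cv2.imread('pics/side0.png')
E
```

```text
top -0.08165955483946588 [ 0.46793633 -0.12178297  1.10542585] [ 0.05662588  0.02095529 -0.99817553]
side -0.08867305958491833 [-0.17913512 -0.7428917   0.81723917] [ 0.57739023  0.51218975 -0.63583187]
0.1 [0.21557368 0.58595552 0.22168519] [[-9.38428953e-01  3.45470908e-01 -9.75222264e-04]
 [ 3.45472113e-01  9.38427561e-01 -1.65288869e-03]
 [ 3.44150494e-04 -1.88803070e-03 -9.99998158e-01]] 1.0000827980657763 0.0187
```

View pics/top0.png

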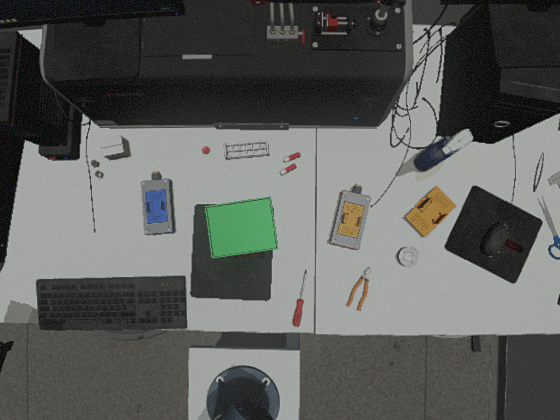

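View pics/side0.png

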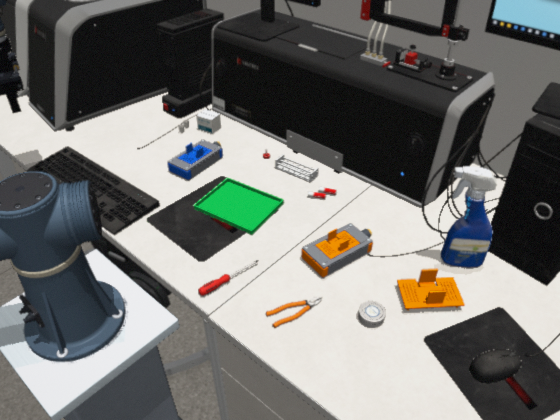

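Top view: the orange meter with its cover is at (350,217), head at (357,188). The blue meter at (157,205) is a bystander. A loose orange cover of another size is at (432,210), and the green tray is at (241,228). The meter's cover is the one sitting in a grey case, so I'll check its size in a crop.

```bash
cat > m.py <<'E'
from h import *
c=dict(np.load('top0.npz')); s=dict(np.load('side0.npz'))
def proj(c,X):
    p,_=cv2.projectPoints(np.array(X,float).reshape(-1,1,3),cv2.Rodrigues(c['R'])[0],c['t'],c['camera_matrix'],np.array([float(c['k1']),0,0,0,0.])); return p.reshape(-1,2)
if __name__=='__main__':
    print(proj(c,[[0,0,0],[.5,0,0],[.5,.3,0],[.216,.586,.22]]))
    hsv=cv2.cvtColor(c['color'],cv2.COLOR_RGB2HSV)
    for nm,lo,hi,z in(('orange',(8,120,90),(25,255,255),.038),('green',(45,120,80),(80,255,255),.015)):
        m=cv2.inRange(hsv,lo,hi); m=cv2.morphologyEx(m,cv2.MORPH_CLOSE,np.ones((3,3)))
        for k in cv2.findContours(m,0,2)[0]:
            if cv2.contourArea(k)<100: continue
            q=onplane(c,k.reshape(-1,2),z)[:,:2].astype(np.float32)
            print(nm,k.reshape(-1,2).mean(0),cv2.minAreaRect(q))
    # grey-ish body of meter: not white bench
    g=c['color'][165:265,310:470,::-1]; t=cv2.resize(g,None,fx=5,fy=5,interpolation=cv2.INTER_CUBIC)[:, :800]
    cv2.imwrite('pics/crop1.png',t)
    g=s['color'][215:315,290:390,::-1]; cv2.imwrite('pics/crop2.png',cv2.resize(g,None,fx=6,fy=6,interpolation=cv2.INTER_CUBIC))
E
python3 m.py
```

```text
[[243.5638072  402.02110159]
 [245.91296758 226.78327905]
 [143.43526245 225.48861965]
 [ -4.55505686 337.46737679]]
orange [350.28846154 219.34615385] ((0.5227376818656921, -0.29310882091522217), (0.053652651607990265, 0.08760342746973038), 76.8377685546875)
orange [429.82142857 210.53571429] ((0.5494599342346191, -0.5148969292640686), (0.08063410222530365, 0.12567290663719177), 44.39086151123047)
green [241.25308642 220.09259259] ((0.498124361038208, 0.012991897761821747), (0.14779649674892426, 0.188476100564003), 8.513545036315918)
```

View pics/crop1.png

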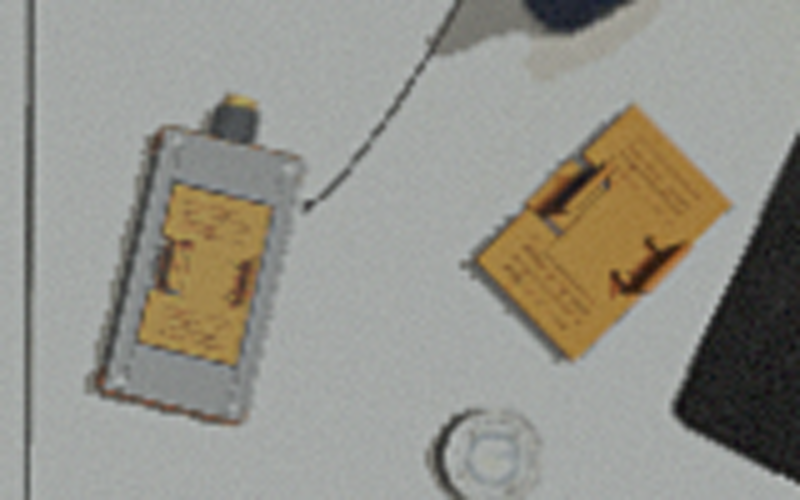

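View pics/crop2.png

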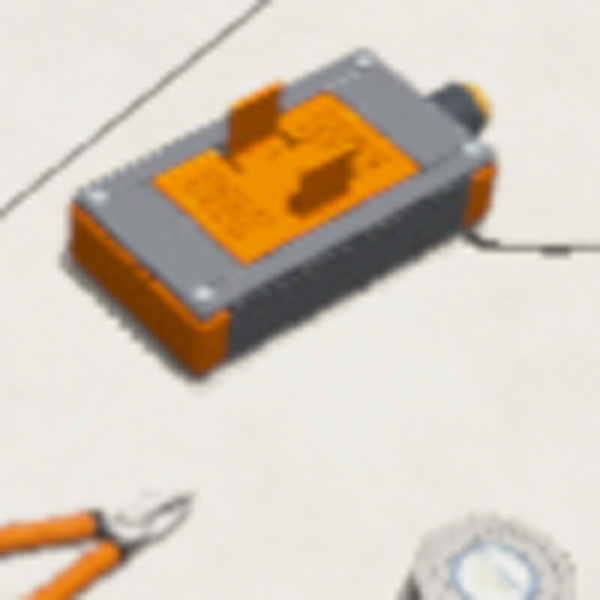

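The crops confirm it. The cover in the orange meter measures about 88 x 54 mm, which fits 90 x 56. The loose one at (432,210) is about 126 x 81 mm, so it's a decoy. Next I'll cross-check the pose with the side view and work out the move.

```bash
cat > mv.py <<'E'
from h import *
def rel(target,yaw_y,st=None):
    """offset in tool axes & dr z to bring TCP to target with tool y at yaw_y deg"""
    s=bot.read_state();R=np.array(s['tcp_rot']);p=np.array(s['position'])
    a=np.radians(yaw_y);y=np.array([np.cos(a),np.sin(a),0]);z=np.array([0,0,-1.]);x=np.cross(y,z)
    Rt=np.c_[x,y,z]; dr=cv2.Rodrigues(R.T@Rt)[0].ravel()
    print('offset',np.round(R.T@(np.array(target)-p),4),'dr',np.round(np.degrees(dr),2))
E
python3 - <<'E'
from m import *; from mv import rel
u=np.array([[330,92],[420,168],[245,263],[152,182]])/6+[290,215]
q=onplane(s,u,.038)[:,:2]; print(q,q.mean(0)); e=(q[0]+q[1]-q[2]-q[3]); print(np.degrees(np.arctan2(e[1],e[0])))
rel([.52,.05,.2],76.8); rel([.522,-.295,.12],76.8)
E
```

```text
[[ 0.5714373  -0.28242061]
 [ 0.55868446 -0.33482042]
 [ 0.47197001 -0.31499247]
 [ 0.48322371 -0.26140431]] [ 0.52132887 -0.29840945]
-13.142626327945852
offset [-0.4708 -0.3977  0.0223] dr [-0.11 -0.03 -7.01]
offset [-0.5919 -0.7207  0.1028] dr [-0.11 -0.03 -7.01]
```

Call:
servo_tool(
  targets=[
    {"offset":[-0.47,-0.4,0.02],"dr":[0,0,-7]},
    {"offset":[-0.47,-0.4,0.02],"dr":[0,0,-7]},
    {"offset":[-0.47,-0.4,0.02],"dr":[0,0,-7]},
    {"offset":[-0.47,-0.4,0.02],"dr":[0,0,-7]},
    {"offset":[-0.47,-0.4,0.02],"dr":[0,0,-7]},
    {"offset":[-0.47,-0.4,0.02],"dr":[0,0,-7]},
    {"offset":[-0.47,-0.4,0.02],"dr":[0,0,-7]},
    {"offset":[-0.47,-0.4,0.02],"dr":[0,0,-7]},
    {"offset":[-0.47,-0.4,0.02],"dr":[0,0,-7]},
    {"offset":[-0.47,-0.4,0.02],"dr":[0,0,-7]},
    {"offset":[-0.47,-0.4,0.02],"dr":[0,0,-7]},
    {"offset":[-0.47,-0.4,0.02],"dr":[0,0,-7]},
    {"offset":[-0.59,-0.72,0.1],"dr":[0,0,-7]},
    {"offset":[-0.59,-0.72,0.1],"dr":[0,0,-7]},
    {"offset":[-0.59,-0.72,0.1],"dr":[0,0,-7]},
    {"offset":[-0.59,-0.72,0.1],"dr":[0,0,-7]},
    {"offset":[-0.59,-0.72,0.1],"dr":[0,0,-7]},
    {"offset":[-0.59,-0.72,0.1],"dr":[0,0,-7]},
    {"offset":[-0.59,-0.72,0.1],"dr":[0,0,-7]},
    {"offset":[-0.59,-0.72,0.1],"dr":[0,0,-7]},
  ],
)

```text
time_s: 1.77
position: [0.5044, -0.1756, 0.1444]
tcp_rot: [[-0.973, 0.229, -0.001], [0.229, 0.973, 0.0], [0.001, 0.0, -1.0]]
force: [1.0, -0.2, 0.3]
opening: 1.001
grasp_force: 0.0
```

```bash
python3 -c "
from mv import *
rel([.522,-.2955,.085],76.8);print(bot.read_state()['position'])"
```

```text
offset [-0.0446 -0.1127  0.0593] dr [ 0.02 -0.04 -0.04]
[ 0.50438479 -0.1756492   0.14441364]
```

Call:
servo_tool(
  targets=[
    {"offset":[-0.043,-0.095,0.05],"dr":[0,0,0]},
    {"offset":[-0.043,-0.095,0.05],"dr":[0,0,0]},
    {"offset":[-0.043,-0.095,0.05],"dr":[0,0,0]},
    {"offset":[-0.043,-0.095,0.05],"dr":[0,0,0]},
    {"offset":[-0.043,-0.095,0.05],"dr":[0,0,0]},
  ],
)

```text
time_s: 2.18
position: [0.5242, -0.2772, 0.0935]
tcp_rot: [[-0.973, 0.231, -0.002], [0.231, 0.973, 0.002], [0.002, 0.001, -1.0]]
force: [-0.4, 1.2, -0.1]
opening: 0.998
grasp_force: 0.0
```

Run:
```python
from m import *; from mv import *
rel([.522,-.2955,.085],76.8);st=bot.read_state();print(st['time_s'],st['position'],st['qvel'])
t=snap('top','top1');s=snap('side','side1')
a=cv2.resize(t['color'][160:260,300:400,::-1],(400,400),interpolation=2);b=cv2.resize(s['color'][190:290,280:380,::-1],(400,400),interpolation=2)
cv2.imwrite('pics/v1.png',np.hstack([a,b]))
```

```text
offset [-0.0022 -0.0183  0.0085] dr [ 0.07 -0.13 -0.18]
2.1833 [ 0.52415562 -0.27720472  0.09350756] [ 2.47708799 -2.38372744  2.4930164   0.52400951  0.86704638  0.31538954]
```

View pics/v1.png

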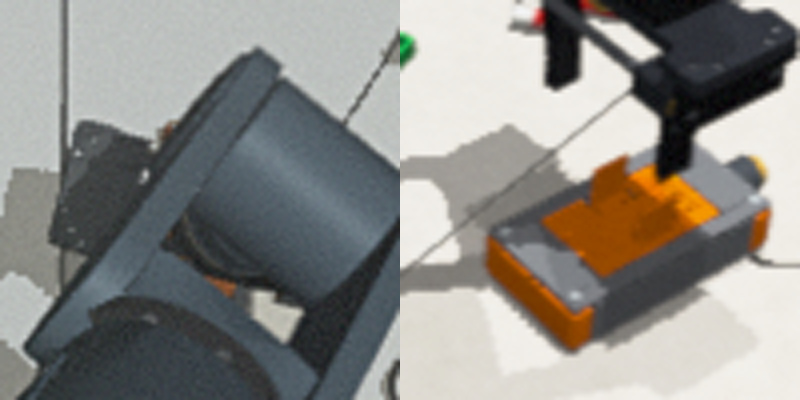

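The top view is blocked by the arm. In the side view the fingertips are at about (320,212) and (348,234), with the fins between them at about (333,237) and (345,243). I'll compare the predicted tip pixels with these to get the side camera's bias.

Run:
```python
from m import *
s=dict(np.load('side1.npz'));st=bot.read_state();R=np.array(st['tcp_rot']);p=np.array(st['position'])
print(st['time_s'],p)
for y in(-.0585,-.0435,.0435,.0585):
    print(y,proj(s,[p+R@[x,y,0] for x in(.0095,-.0095)]).round(1).tolist())
im=s['color'].astype(int)
g=im.sum(2)<150; 
for nm,(c0,c1,r0,r1) in dict(L=(312,330,195,225),Rr=(340,356,222,245)).items():
    m=g[r0:r1,c0:c1]; ys,xs=np.nonzero(m); print(nm,'bottom',ys.max()+r0)
    for r in range(ys.max()-6,ys.max()+1):
        x=np.nonzero(m[r])[0]; print(r+r0,x.min()+c0,x.max()+c0)
```

```text
2.2833 [ 0.52416551 -0.27485786  0.09479262]
-0.0585 [[346.0, 236.6], [352.5, 233.2]]
-0.0435 [[341.5, 232.8], [348.0, 229.5]]
0.0435 [[317.1, 212.2], [323.5, 209.3]]
0.0585 [[313.2, 208.9], [319.5, 206.0]]
L bottom 211
205 317 323
206 317 323
207 317 323
208 317 323
209 317 322
210 317 321
211 318 319
Rr bottom 234
228 345 352
229 344 351
230 344 351
231 344 351
232 344 349
233 344 347
234 345 346
```

Call:
servo_tool(
  targets=[
    {"offset":[-0.001,-0.021,0.01],"dr":[0,0,0]},
    {"offset":[-0.001,-0.021,0.01],"dr":[0,0,0]},
    {"offset":[-0.001,-0.021,0.01],"dr":[0,0,0]},
    {"offset":[-0.001,-0.021,0.02],"dr":[0,0,0]},
    {"offset":[-0.001,-0.021,0.03],"dr":[0,0,0]},
    {"offset":[-0.001,-0.021,0.04],"dr":[0,0,0]},
    {"offset":[-0.001,-0.021,0.046],"dr":[0,0,0]},
    {"offset":[-0.001,-0.021,0.05],"dr":[0,0,0]},
    {"offset":[-0.001,-0.021,0.05],"dr":[0,0,0]},
    {"offset":[-0.001,-0.021,0.05],"dr":[0,0,0]},
  ],
  gripper=-0.45,
)

```text
time_s: 3.12
position: [0.5209, -0.2965, 0.0446]
tcp_rot: [[-0.974, 0.229, -0.001], [0.229, 0.974, 0.001], [0.001, 0.0, -1.0]]
force: [0.8, 0.1, -0.5]
opening: 0.724
grasp_force: 0.0
```

Run:
```python
from m import *; from mv import *
s=snap('side','side2');st=bot.read_state();print(st['time_s'],st['position'],st['opening'],st['force'])
cv2.imwrite('pics/v2.png',cv2.resize(s['color'][205:275,300:380,::-1],(800,600)[:2] if 0 else (680,595),interpolation=2))
```

```text
3.1667 [ 0.52119572 -0.29674329  0.04501669] 0.7288663450008089 [-1.29641518  0.2006337   0.58610077]
```

View pics/v2.png

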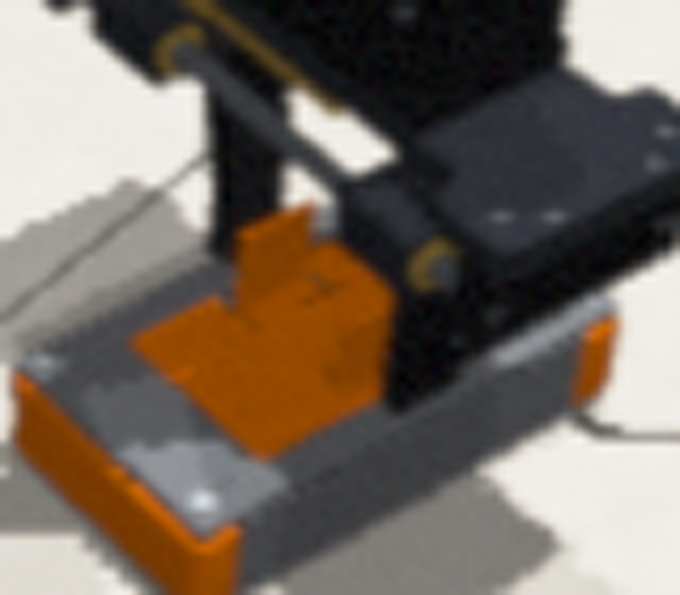

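Run:
```python
from m import *
s=dict(np.load('side2.npz'));p=np.array([.5211,-.2967,.0450]);a=np.radians(-13.2)
ex=np.array([np.cos(a),np.sin(a),0]);ey=np.array([-np.sin(a),np.cos(a),0]);ez=np.array([0,0,1.])
P=lambda x,y,z:proj(s,[p*[1,1,0]+ex*x+ey*y+ez*z])[0]
h=.0317
for z in(.045,):
  print('tips: L in/out',P(-.0095,h,z),P(-.0095,h+.015,z),'R in/out',P(-.0095,-h,z),P(-.0095,-h-.015,z))
print('tab TL,TR,BL',P(-.013,.023,.064),P(.013,.0195,.064),P(-.013,.023,.038))
print('cover corners -x-y, -x+y',P(-.045,-.028,.038),P(-.045,.028,.038))
print('case -x corners',P(-.075,-.04,.038),P(-.075,.04,.038))
print('d/dx 10mm',P(.01,0,.05)-P(0,0,.05),'dy',P(0,.01,.05)-P(0,0,.05))
# dark-finger contour rows
im=s['color'].astype(int);g=im.sum(2)<110
for r in range(228,256,2):
    x=np.nonzero(g[r,318:362])[0]+318; print(r,x.min() if len(x) else None,[int(v) for v in x[np.r_[True,np.diff(x)>1]]] ,[int(v) for v in x[np.r_[np.diff(x)>1,True]]])
```

```text
tips: L in/out [325.71919639 235.71960733] [321.71512943 232.22157819] R in/out [343.3692082  251.14225846] [347.72402991 254.9483433 ]
tab TL,TR,BL [327.41517605 232.3372482 ] [336.98709586 228.83854784] [326.73146981 240.54920692]
cover corners -x-y, -x+y [330.08174525 258.81407205] [314.70179473 244.7884476 ]
case -x corners [323.07258081 267.5661804 ] [301.286025   247.03397014]
d/dx 10mm [ 3.2857433  -1.70032277] dy [-2.78352697 -2.39916627]
228 326 [326, 348] [331, 351]
230 326 [326, 340, 350] [330, 344, 352]
232 325 [325, 340, 351] [327, 345, 354]
234 325 [325, 341, 354, 361] [326, 347, 357, 361]
236 344 [344, 354] [347, 361]
238 346 [346, 354] [347, 361]
240 347 [347] [361]
242 346 [346] [361]
244 346 [346] [358]
246 346 [346] [355]
248 345 [345] [353]
250 345 [345] [351]
252 346 [346] [348]Traceback (most recent call last):
  File "<stdin>", line 15, in <module>
IndexError: boolean index did not match indexed array along axis 0; size of axis is 0 but size of corresponding boolean axis is 1
```

The relative check in the side view puts the cover centre within about 1 to 2 mm of the tool, slightly to -y. I'll bring the fingers to the fins first. Then I'll close while shifting toward the fixed fin so the meter isn't pushed.

Call:
servo_tool(
  targets=[
    {"offset":[0,-0.001,0.003],"dr":[0,0,0]},
    {"offset":[0,-0.001,0.003],"dr":[0,0,0]},
    {"offset":[0,-0.001,0.003],"dr":[0,0,0]},
    {"offset":[0,-0.001,0.003],"dr":[0,0,0]},
  ],
  gripper=-0.08,
)

```text
time_s: 3.5
position: [0.5208, -0.2973, 0.0422]
tcp_rot: [[-0.973, 0.229, 0.0], [0.229, 0.973, 0.001], [0.0, 0.001, -1.0]]
force: [0.7, 1.0, 0.4]
opening: 0.559
grasp_force: 1.0
```

Call:
servo_tool(
  targets=[
    {"offset":[0,-0.001,0],"dr":[0,0,0]},
    {"offset":[0,-0.0015,0],"dr":[0,0,0]},
    {"offset":[0,-0.0015,0],"dr":[0,0,0]},
  ],
  gripper=0.0,
)

```text
time_s: 3.75
position: [0.5206, -0.2981, 0.0422]
tcp_rot: [[-0.973, 0.229, 0.0], [0.229, 0.973, 0.002], [0.0, 0.002, -1.0]]
force: [1.1, 5.0, 2.3]
opening: 0.509
grasp_force: 2.5
```

Call:
servo_tool(
  targets=[
    {"offset":[0,-0.001,0],"dr":[0,0,0]},
    {"offset":[0,-0.002,0],"dr":[0,0,0]},
    {"offset":[0,-0.002,0],"dr":[0,0,0]},
    {"offset":[0,-0.002,0],"dr":[0,0,0]},
    {"offset":[0,-0.002,0],"dr":[0,0,0]},
  ],
  gripper=0.3,
)

```text
time_s: 4.17
position: [0.5202, -0.2996, 0.0422]
tcp_rot: [[-0.973, 0.229, 0.0], [0.229, 0.973, 0.002], [0.001, 0.002, -1.0]]
force: [2.7, 5.7, 3.2]
opening: 0.439
grasp_force: 30.0
```

Call:
servo_tool(
  targets=[
    {"offset":[0,0.0012,0],"dr":[0,0,0]},
    {"offset":[0,0.0012,0],"dr":[0,0,0]},
    {"offset":[0,0.0012,-0.002],"dr":[0,0,0]},
    {"offset":[0,0.0012,-0.005],"dr":[0,0,0]},
    {"offset":[0,0.0012,-0.008],"dr":[0,0,0]},
    {"offset":[0,0.0012,-0.008],"dr":[0,0,0]},
  ],
)

```text
time_s: 4.67
position: [0.5209, -0.3013, 0.0508]
tcp_rot: [[-0.974, 0.228, 0.001], [0.228, 0.974, -0.003], [-0.002, -0.002, -1.0]]
force: [0.5, -0.6, 0.6]
opening: 0.44
grasp_force: 30.0
```

Call:
servo_tool(
  targets=[
    {"offset":[0,0,-0.006],"dr":[0,0,0]},
    {"offset":[0,0,-0.012],"dr":[0,0,0]},
    {"offset":[0,0,-0.018],"dr":[0,0,0]},
    {"offset":[0,0,-0.024],"dr":[0,0,0]},
    {"offset":[0,0,-0.03],"dr":[0,0,0]},
    {"offset":[0,0,-0.04],"dr":[0,0,0]},
    {"offset":[0,0,-0.06],"dr":[0,0,0]},
    {"offset":[0,0,-0.08],"dr":[0,0,0]},
    {"offset":[0,0,-0.08],"dr":[0,0,0]},
  ],
)

```text
time_s: 5.42
position: [0.5226, -0.3017, 0.1346]
tcp_rot: [[-0.974, 0.228, 0.006], [0.228, 0.974, -0.006], [-0.007, -0.004, -1.0]]
force: [1.2, -0.2, -0.2]
opening: 0.439
grasp_force: 30.0
```

Run:
```python
from mv import *
s=snap('side','side3');st=bot.read_state();print(st['time_s'],st['position'],st['opening'],st['force'])
cv2.imwrite('pics/v3.png',cv2.resize(s['color'][150:290,260:420,::-1],(640,560),interpolation=2))
# cover centre: -3.5mm tool shift; tray centre (.498,.013), yaw 8.5
rel([.498,.01,.12],98.5); rel([.498,.01,.03],98.5)
```

```text
5.4667 [ 0.52183585 -0.30108531  0.13282811] 0.44410768397132344 [ 0.47943765 -0.18253034 -0.89391834]
offset [0.0943 0.2974 0.0115] dr [ -0.22   0.27 -21.7 ]
offset [0.0948 0.2977 0.1015] dr [ -0.22   0.27 -21.7 ]
```

View pics/v3.png

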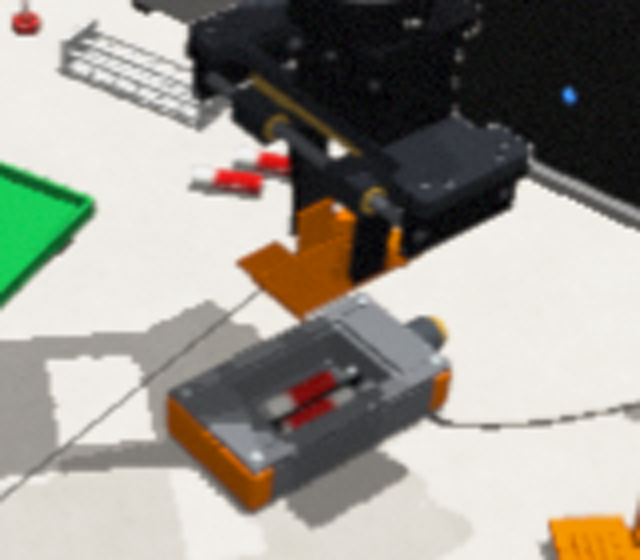

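The cover is off and in the gripper. The meter lies where it was, with its bay open and the batteries visible. Next I'll carry the cover to the tray.

Call:
servo_tool(
  targets=[
    {"offset":[0.095,0.297,0.02],"dr":[0,0,-21.7]},
    {"offset":[0.095,0.297,0.02],"dr":[0,0,-21.7]},
    {"offset":[0.095,0.297,0.02],"dr":[0,0,-21.7]},
    {"offset":[0.095,0.297,0.02],"dr":[0,0,-21.7]},
    {"offset":[0.095,0.297,0.02],"dr":[0,0,-21.7]},
    {"offset":[0.095,0.297,0.02],"dr":[0,0,-21.7]},
    {"offset":[0.095,0.297,0.02],"dr":[0,0,-21.7]},
    {"offset":[0.095,0.297,0.02],"dr":[0,0,-21.7]},
    {"offset":[0.095,0.297,0.02],"dr":[0,0,-21.7]},
    {"offset":[0.095,0.297,0.02],"dr":[0,0,-21.7]},
    {"offset":[0.095,0.297,0.02],"dr":[0,0,-21.7]},
    {"offset":[0.095,0.297,0.04],"dr":[0,0,-21.7]},
    {"offset":[0.095,0.297,0.06],"dr":[0,0,-21.7]},
    {"offset":[0.095,0.297,0.06],"dr":[0,0,-21.7]},
    {"offset":[0.095,0.297,0.06],"dr":[0,0,-21.7]},
  ],
)

```text
time_s: 6.72
position: [0.4954, 0.0097, 0.0694]
tcp_rot: [[-0.989, -0.145, -0.002], [-0.145, 0.989, 0.0], [0.002, 0.001, -1.0]]
force: [0.6, -0.1, -0.7]
opening: 0.441
grasp_force: 30.0
```

Run:
```python
from mv import *
s=snap('side','side4');st=bot.read_state();print(st['time_s'],st['position'],st['opening'],st['force'])
cv2.imwrite('pics/v4.png',cv2.resize(s['color'][110:250,140:330,::-1],(760,560),interpolation=2))
rel([.498,.01,.03],98.5)
```

```text
6.7667 [0.49603305 0.00975633 0.07012072] 0.43833492967303633 [ 0.36061389 -1.02780104 -0.76562149]
offset [-0.002  -0.      0.0401] dr [-0.   -0.02 -0.13]
```

View pics/v4.png

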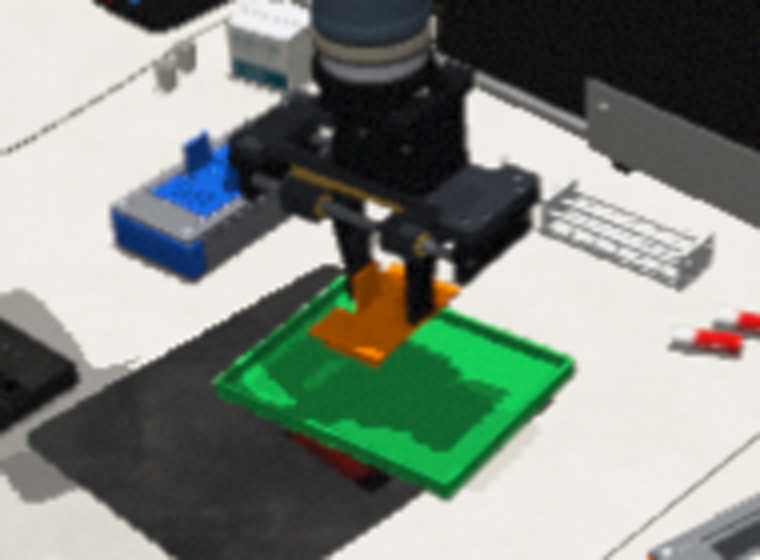

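The cover is over the tray. In this view the tray's near edge, at about (345,465) in the crop, seems to show something dark red beneath it, so the tray may be raised. I'll triangulate the rim corners from the two opening pictures.

Run:
```python
from m import *
def corners(c):
    hsv=cv2.cvtColor(c['color'],cv2.COLOR_RGB2HSV);m=cv2.inRange(hsv,(45,120,60),(80,255,255))
    k=max(cv2.findContours(m,0,2)[0],key=cv2.contourArea)
    return cv2.approxPolyDP(cv2.convexHull(k),4,True).reshape(-1,2).astype(float)
a,b=corners(c),corners(s);print(a.tolist(),b.tolist())
o1,d1=ray(c,a);o2,d2=ray(s,b)
for i in range(len(a)):
  best=None
  for j in range(len(b)):
    A=np.c_[d1[i],-d2[j]];x,*_=np.linalg.lstsq(A,o2-o1,rcond=None);e=np.linalg.norm(A@x-(o2-o1))
    X=(o1+d1[i]*x[0]+o2+d2[j]*x[1])/2
    if best is None or e<best[0]: best=(e,j,X)
  print(i,best[1],round(best[0],4),best[2].round(4))
```

```text
[[276.0, 248.0], [212.0, 257.0], [207.0, 208.0], [250.0, 200.0], [268.0, 222.0]] [[194.0, 205.0], [227.0, 178.0], [282.0, 199.0], [252.0, 233.0]]
0 3 0.0064 [ 4.427e-01 -8.940e-02  3.000e-04]
1 0 0.002 [0.4134 0.0935 0.0101]
2 1 0.0002 [0.5517 0.1104 0.0155]
3 3 0.0395 [ 0.5783  0.0189 -0.1556]
4 3 0.03 [ 0.5065 -0.0492 -0.0663]
```

The rim corners come out at z ≈ 0.01 to 0.015, so the tray lies on the bench. I'll lower gently.

Call:
servo_tool(
  targets=[
    {"offset":[-0.002,0,0.01],"dr":[0,0,0]},
    {"offset":[-0.002,0,0.02],"dr":[0,0,0]},
    {"offset":[-0.002,0,0.03],"dr":[0,0,0]},
    {"offset":[-0.002,0,0.036],"dr":[0,0,0]},
    {"offset":[-0.002,0,0.04],"dr":[0,0,0]},
    {"offset":[-0.002,0,0.042],"dr":[0,0,0]},
    {"offset":[-0.002,0,0.042],"dr":[0,0,0]},
    {"offset":[-0.002,0,0.042],"dr":[0,0,0]},
  ],
)

```text
time_s: 7.43
position: [0.4977, 0.0113, 0.028]
tcp_rot: [[-0.989, -0.148, -0.0], [-0.148, 0.989, -0.0], [0.0, 0.0, -1.0]]
force: [1.0, -0.6, -1.3]
opening: 0.441
grasp_force: 30.0
```

Call:
servo_tool(
  targets=[
    {"offset":[0,0,0.001],"dr":[0,0,0]},
    {"offset":[0,0,0.002],"dr":[0,0,0]},
    {"offset":[0,0,0.003],"dr":[0,0,0]},
    {"offset":[0,0,0.003],"dr":[0,0,0]},
  ],
)

```text
time_s: 7.77
position: [0.4977, 0.0113, 0.0251]
tcp_rot: [[-0.989, -0.148, 0.0], [-0.148, 0.989, -0.0], [-0.0, -0.0, -1.0]]
force: [-0.2, 0.0, -0.5]
opening: 0.443
grasp_force: 30.0
```

Call:
servo_tool(
  targets=[
    {"offset":[0,0,0.001],"dr":[0,0,0]},
    {"offset":[0,0,0.002],"dr":[0,0,0]},
    {"offset":[0,0,0.0025],"dr":[0,0,0]},
    {"offset":[0,0,0.0025],"dr":[0,0,0]},
  ],
)

```text
time_s: 8.1
position: [0.4977, 0.0113, 0.0225]
tcp_rot: [[-0.989, -0.148, -0.0], [-0.148, 0.989, 0.0], [0.0, 0.0, -1.0]]
force: [-0.4, -0.4, 0.2]
opening: 0.44
grasp_force: 30.0
```

Call:
servo_tool(
  targets=[
    {"offset":[0,0,0.001],"dr":[0,0,0]},
    {"offset":[0,0,0.0015],"dr":[0,0,0]},
    {"offset":[0,0,0.0015],"dr":[0,0,0]},
  ],
)

```text
time_s: 8.35
position: [0.4978, 0.0112, 0.0217]
tcp_rot: [[-0.989, -0.147, 0.0], [-0.147, 0.989, -0.0], [-0.0, -0.0, -1.0]]
force: [-0.7, -0.7, 6.7]
opening: 0.442
grasp_force: 30.0
```

Contact with the tray floor. I'll let go and back out straight up.

Call:
servo_tool(
  targets=[
    {"offset":[0,0,-0.001],"dr":[0,0,0]},
    {"offset":[0,0,-0.001],"dr":[0,0,0]},
    {"offset":[0,0,-0.001],"dr":[0,0,0]},
    {"offset":[0,0,-0.001],"dr":[0,0,0]},
    {"offset":[0,0,-0.001],"dr":[0,0,0]},
    {"offset":[0,0,-0.001],"dr":[0,0,0]},
    {"offset":[0,0,-0.001],"dr":[0,0,0]},
    {"offset":[0,0,-0.001],"dr":[0,0,0]},
  ],
  gripper=-0.45,
)

```text
time_s: 9.02
position: [0.4977, 0.0113, 0.022]
tcp_rot: [[-0.989, -0.148, -0.0], [-0.148, 0.989, 0.0], [0.0, 0.0, -1.0]]
force: [-0.6, 0.0, 0.0]
opening: 0.725
grasp_force: 0.0
```

Call:
servo_tool(
  targets=[
    {"offset":[0,0,-0.01],"dr":[0,0,0]},
    {"offset":[0,0,-0.03],"dr":[0,0,0]},
    {"offset":[0,0,-0.06],"dr":[0,0,0]},
    {"offset":[0,0,-0.1],"dr":[0,0,0]},
    {"offset":[0,0,-0.14],"dr":[0,0,0]},
    {"offset":[0,0,-0.18],"dr":[0,0,0]},
    {"offset":[0,0.15,-0.2],"dr":[0,0,0]},
    {"offset":[0,0.15,-0.2],"dr":[0,0,0]},
    {"offset":[0,0.15,-0.2],"dr":[0,0,0]},
    {"offset":[0,0.15,-0.2],"dr":[0,0,0]},
    {"offset":[0,0.15,-0.2],"dr":[0,0,0]},
    {"offset":[0,0.15,-0.2],"dr":[0,0,0]},
  ],
)

```text
time_s: 10.02
position: [0.475, 0.1608, 0.2229]
tcp_rot: [[-0.989, -0.151, 0.001], [-0.151, 0.989, -0.0], [-0.001, -0.001, -1.0]]
force: [-0.2, -0.2, -0.2]
opening: 0.72
grasp_force: 0.0
```

Run:
```python
from mv import *
s=snap('side','side5');t=snap('top','top5');st=bot.read_state();print(st['time_s'],st['position'],st['opening'],st['force'])
cv2.imwrite('pics/v5.png',np.hstack([cv2.resize(s['color'][140:300,160:400,::-1],(480,320),interpolation=2),cv2.resize(t['color'][160:300,190:330,::-1],(320,320),interpolation=2)]))
hsv=cv2.cvtColor(t['color'],cv2.COLOR_RGB2HSV);m=cv2.inRange(hsv,(8,120,90),(25,255,255))
for k in cv2.findContours(m,0,2)[0]:
    if cv2.contourArea(k)>60: print(k.reshape(-1,2).mean(0),cv2.minAreaRect(onplane(t,k.reshape(-1,2),.018)[:,:2].astype(np.float32)))
```

```text
10.1167 [0.47544154 0.1590857  0.22230343] 0.7219775820716264 [ 0.53870981 -0.60357851  0.24634067]
[238.46 227.52] ((0.49939170479774475, 0.011904507875442505), (0.08747042715549469, 0.054349385201931), 8.876432418823242)
[425.60377358 210.32075472] ((0.5509614944458008, -0.522236168384552), (0.08214493840932846, 0.1281016618013382), 44.390838623046875)
```

View pics/v5.png

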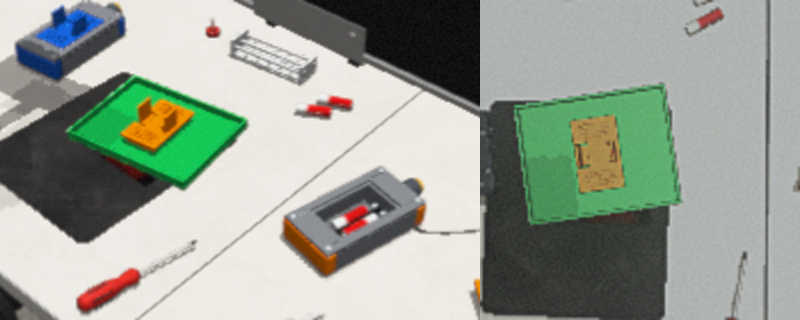

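The cover lies flat, fins up, in the tray at about (598,152) in the right half. The meter is where it was, with its bay open, and the arm is clear.

```bash
python3 -c "
from h import *
print(ticket.hand_in())"
```

```text
the job is handed in; nothing more can be done
None
```

The orange battery cover is off the meter and lies flat, fins up, in the green tray. The meter stayed where it was to within a few millimetres, and the job was handed in at about 10 s of robot time.

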